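# Move the screwdrivers over to the new tool rack in the same order

### The arm

A 6-joint arm with a two-finger parallel gripper is mounted at the origin on a cart in front of the work surface, level with it; the furniture and walls round the work are solid. World frame = base frame: x ahead of the robot, y to its left, z up, the work surface at z = 0. Lengths are in m, angles in rad, forces in N, time in s.
With the tool pointing down it reaches from about 0.35 to 0.975 m from the base axis. Payload 4.9 kg.
Tool frame: the origin (TCP) lies on the centre line of the jaws, within the pads' length; the fingertips stand 11 mm ahead of it and the grasp point (between the pads) lies 8 mm behind it; z points along the fingers, y is the line along which they close (so a half turn about z gives the same grasp; the last joint's range is limited). The gripper opens to 85 mm and grips with 20 to 120 N. Pads are 22 mm wide; open, the fingers measure 114 mm over their backs; the gripper's body (76 mm by 85 mm) begins 54 mm behind the grasp point. The pads swing forward as they close: fully open they stand 13 mm farther back than shut.
Start: joints at [-1.227, 0.053, 1.613, -0, 1.476, -0.119], TCP at [0.279, -0.559, 0.242] pointing down, gripper open.
Joint ranges: [-3.01, 3.01], [-1.01, 2.22], [0.06, 2.58], [-1.02, 4.17], [0.09, 2.62], [-3.14, 3.14]. Speed limits (rad/s): [2.57, 2.57, 3.14, 3.14, 3.14, 3.14].

### API

Orientations are given as a rotation vector (axis times angle).
In Python, from plant import sense, grab_frame, camera_info, close_job gives the robot as it stands. The module is installed in compiled form; this text tells all that it offers.
- The arm moves only by the tool servo_tool, never from a script. Its argument "series" is a list that holds one entry, the list of rows, each a list of 6 numbers: the shift along the tool's x, y, z in mm, then the turn, a rotation vector about the tool's x, y, z in degrees. A call has 1 to 12 rows; each row is the pose to reach, as a shift and turn from the pose commanded when the call began, along the tool's axes at that moment; what a row does not reach only later rows make up. A row lasts 1/12 s, in which the tool goes at most 41.7 mm and 7.16 degrees, less where a joint would pass 70% of its speed; a pose out of reach is approached as far as the arm can. A call with a gripper value outside its range is refused whole. "claw" is the opening, from 0 (shut) to 1 (fully open), set as the call begins (left out, the last holds). The fingers move at their own pace and stop on an object; "force" is the grip in N (left out, the last holds). Time passes only in rows, so rows that repeat a pose let the fingers close. It gives the time, the measured TCP pose, the force, the opening and the grip force at its end, in the units of the state.
- sense(): the state, without advancing time (a new reading comes with each control period).
- grab_frame(name): name is "scene" or "side" or "wrist"; returns (picture, depth): 480x640x3 uint8, red, green, blue; 480x640 float32, m along the optical axis (not along the pixel's ray), 0 where there is no reading.
- camera_info(name): a dict with "camera_matrix" (3x3 intrinsics, pixels), "R" (3x3) and "t" (3): a world point X has camera coordinates R X + t; the wrist camera has in their place "tool_from_camera" (4x4, takes a point from camera to tool coordinates, whose origin is the TCP and whose axes are the flange's). Camera axes: x right, y down, z forward; pixel columns grow to the right and rows downward; lengths in m; the calibration is good to about 2 mm. A picture is of the moment at which its call begins: read the wrist's pose just before it. camera_info takes no time and is no camera call.
- close_job(): hands the job in; it is judged then, once.
The state is a dict: "clock": time; "q": joint angles; "joint_velocities": joint speeds; "effort": joint torques, N m; "position": TCP position; "tcp_rot": TCP orientation; "contact_force": force on the tool from outside, world axes, zero at the start; "wrist_torque": the same for the moment, N m; "grip_width": finger opening in m; "grasp_force": force on a finger pad.
Only numpy, scipy, OpenCV 4.12 (cv2) and the standard library are available. Lean on these libraries where they do the work, as an engineer would, in place of code of your own. Each camera call takes 0.05 s, during which the arm holds its last target. There are 200 camera calls.

### The job

Move the three screwdrivers and the nut driver from the old dark rack to the new light rack, keeping the same order from left to right, so that each is where the hand expects it. Each should stand upright, tip down, fully home in its own sleeve; do not lay any of them down or let it fall over on the way.

Things in the scene. Friction and masses are not known exactly. Their poses are not given: they have to be found in the camera images.
- red_driver_handle (a point): Screwdriver with a plain red handle, 204 mm long; handle 95 mm long, 24 to 30 mm thick. Stands tip down in the dark rack. Point: on its axis at mid handle, where it is grasped; the handle's end is 45 mm above it, the tip 159 mm below. Seated fully home in either rack, the point is 165 mm above the bench. Own y axis: up along the tool.
- amber_driver_handle (a point): Screwdriver with an amber (orange) handle, 171 mm long; handle 86 mm long, 28 mm thick. Stands tip down in the dark rack. Point: on its axis at mid handle, where it is grasped; the handle's end is 36 mm above it, the tip 136 mm below. Seated fully home in either rack, the point is 165 mm above the bench. Own y axis: up along the tool.
- stubby_driver_handle (a point): Short stubby screwdriver with a thick yellow handle, 109 mm long; handle 58 mm long, 27 to 34 mm thick. Stands tip down in the dark rack. Point: on its axis at mid handle, where it is grasped; the handle's end is 23 mm above it, the tip 85 mm below. Seated fully home in either rack, the point is 160 mm above the bench. Own y axis: up along the tool.
- blue_nut_driver_handle (a point): Nut driver with a blue handle with a black band, 170 mm long; handle 90 mm long, 25 to 29 mm thick. Stands tip down in the dark rack. Point: on its axis at mid handle, where it is grasped; the handle's end is 40 mm above it, the tip 130 mm below. Seated fully home in either rack, the point is 165 mm above the bench. Own y axis: up along the tool.
- red_driver_sleeve: The flared black plastic sleeve of the dark rack in which the red screwdriver stands at the start; fixed, looks like the other sleeves and shows where that tool stood. Origin on its axis, at the ring on which a handle rests, 128 mm above the bench.
- amber_driver_sleeve: The flared black plastic sleeve of the dark rack in which the amber screwdriver stands at the start; fixed, looks like the other sleeves and shows where that tool stood. Origin on its axis, at the ring on which a handle rests, 128 mm above the bench.
- stubby_driver_sleeve: The flared black plastic sleeve of the dark rack in which the stubby yellow screwdriver stands at the start; fixed, looks like the other sleeves and shows where that tool stood. Origin on its axis, at the ring on which a handle rests, 128 mm above the bench.
- blue_nut_driver_sleeve: The flared black plastic sleeve of the dark rack in which the blue nut driver stands at the start; fixed, looks like the other sleeves and shows where that tool stood. Origin on its axis, at the ring on which a handle rests, 128 mm above the bench.
- old_rack: Old tool rack of dark wood, fixed, holding the four drivers at the start. End panels 252 mm apart outside, 136 mm high, 58 mm deep; four sleeves at y = +96, +32, -32, -96 mm (left to right), x = 0, in a board 126 mm above the bench. Origin under its centre, on the bench; x points away from the robot, y to its left, turned up to 0.18 rad. A drill press and a saw stand close behind the racks.
- new_rack: New tool rack of light wood, fixed, empty, same size as the old: four sleeves at y = +96, +32, -32, -96 mm (left to right), x = 0, in a board 126 mm above the bench. Origin under its centre, on the bench; x points away from the robot, y to its left, turned up to 0.18 rad. Sleeves are open below: 39 mm mouth (rim 137 mm above the bench), bore 25 mm narrowing to 16; the handle's tapered lower end rests in it.
Things that resemble listed ones, but are neither listed nor needed, are in the scene too. Of the things shaped like the part that bears blue_nut_driver_handle, the blue one is meant.

How it is judged:
At the end, for the whole second after the job is handed in: Each driver stands in the new rack in the sleeve with the same place in the row, left to right, as the one it left (handle centre within 12 mm of the sleeve's axis along and across the rack), seated (height within 7 mm), upright within 0.25 rad, released and at rest (z of red_driver_handle in the frame of new_rack between 0.1584 and 0.1724 m and x of red_driver_handle in the frame of new_rack between -0.012 and 0.012 m and angle between each of red_driver_handle, amber_driver_handle, stubby_driver_handle, blue_nut_driver_handle's own y axis and vertical below 0.25 rad and linear speed of each of red_driver, amber_driver, stubby_driver, blue_nut_driver below 0.03 m/s and ((y of red_driver_sleeve in the frame of old_rack between 0.076 and 0.116 m and y of red_driver_handle in the frame of new_rack between 0.084 and 0.108 m) or (y of red_driver_sleeve in the frame of old_rack between 0.012 and 0.052 m and y of red_driver_handle in the frame of new_rack between 0.02 and 0.044 m) or (y of red_driver_sleeve in the frame of old_rack between -0.052 and -0.012 m and y of red_driver_handle in the frame of new_rack between -0.044 and -0.02 m) or (y of red_driver_sleeve in the frame of old_rack between -0.116 and -0.076 m and y of red_driver_handle in the frame of new_rack between -0.108 and -0.084 m)) and z of amber_driver_handle in the frame of new_rack between 0.1584 and 0.1724 m and x of amber_driver_handle in the frame of new_rack between -0.012 and 0.012 m and ((y of amber_driver_sleeve in the frame of old_rack between 0.076 and 0.116 m and y of amber_driver_handle in the frame of new_rack between 0.084 and 0.108 m) or (y of amber_driver_sleeve in the frame of old_rack between 0.012 and 0.052 m and y of amber_driver_handle in the frame of new_rack between 0.02 and 0.044 m) or (y of amber_driver_sleeve in the frame of old_rack between -0.052 and -0.012 m and y of amber_driver_handle in the frame of new_rack between -0.044 and -0.02 m) or (y of amber_driver_sleeve in the frame of old_rack between -0.116 and -0.076 m and y of amber_driver_handle in the frame of new_rack between -0.108 and -0.084 m)) and z of stubby_driver_handle in the frame of new_rack between 0.1534 and 0.1674 m and x of stubby_driver_handle in the frame of new_rack between -0.012 and 0.012 m and ((y of stubby_driver_sleeve in the frame of old_rack between 0.076 and 0.116 m and y of stubby_driver_handle in the frame of new_rack between 0.084 and 0.108 m) or (y of stubby_driver_sleeve in the frame of old_rack between 0.012 and 0.052 m and y of stubby_driver_handle in the frame of new_rack between 0.02 and 0.044 m) or (y of stubby_driver_sleeve in the frame of old_rack between -0.052 and -0.012 m and y of stubby_driver_handle in the frame of new_rack between -0.044 and -0.02 m) or (y of stubby_driver_sleeve in the frame of old_rack between -0.116 and -0.076 m and y of stubby_driver_handle in the frame of new_rack between -0.108 and -0.084 m)) and z of blue_nut_driver_handle in the frame of new_rack between 0.1584 and 0.1724 m and x of blue_nut_driver_handle in the frame of new_rack between -0.012 and 0.012 m and ((y of blue_nut_driver_sleeve in the frame of old_rack between 0.076 and 0.116 m and y of blue_nut_driver_handle in the frame of new_rack between 0.084 and 0.108 m) or (y of blue_nut_driver_sleeve in the frame of old_rack between 0.012 and 0.052 m and y of blue_nut_driver_handle in the frame of new_rack between 0.02 and 0.044 m) or (y of blue_nut_driver_sleeve in the frame of old_rack between -0.052 and -0.012 m and y of blue_nut_driver_handle in the frame of new_rack between -0.044 and -0.02 m) or (y of blue_nut_driver_sleeve in the frame of old_rack between -0.116 and -0.076 m and y of blue_nut_driver_handle in the frame of new_rack between -0.108 and -0.084 m))); the robot touches nothing.
It fails at once if the red screwdriver has fallen over or been laid down (angle between red_driver_handle's own y axis and vertical above 0.9 rad).
It fails at once if the amber screwdriver has fallen over or been laid down (angle between amber_driver_handle's own y axis and vertical above 0.9 rad).
It fails at once if the stubby yellow screwdriver has fallen over or been laid down (angle between stubby_driver_handle's own y axis and vertical above 0.9 rad).
It fails at once if the blue nut driver has fallen over or been laid down (angle between blue_nut_driver_handle's own y axis and vertical above 0.9 rad).
It also fails if it takes over 112 s, if anything falls off the work surface, if the arm or the gripper's body presses on something with over 40 N, if the wrist force passes 120 N, or if a joint passes its speed limit or range.

## Working session

There is one attempt and no reset: what is moved stays moved. The work goes in short steps, Python scripts to look and compute and a tool call to move; the robot and the scene stay as the last step left them, time stands still between calls to the robot, and variables do not carry over. Pictures are saved under pics/ and viewed, at most 14 in all, crops included, and the job is handed in when it is done.

Besides the shell and the picture viewer there is one more tool, called after ">>>" as name([rows], argument=value, ...), one row to a line, values as JSON. servo_tool: Moves the arm, as the interface text tells. Its arguments: {"type":"object","properties":{"series":{"type":"array"},"claw":{"type":"number"},"force":{"type":"number"}},"required":["series"]}

```bash
mkdir -p pics
cat > h.py <<'E'
import numpy as np, cv2
from plant import sense, grab_frame, camera_info, close_job
from scipy.spatial.transform import Rotation as R
def snap(name):
    s=sense(); im,d=grab_frame(name); return s,im,d
def save(f,im): cv2.imwrite('pics/'+f,im[:,:,::-1])
def pose(name,s=None):
    c=camera_info(name); K=np.array(c['camera_matrix'])
    if name=='wrist':
        T=np.array(c['tool_from_camera']); A=R.from_rotvec(s['tcp_rot']).as_matrix()
        return K,A@T[:3,:3],A@T[:3,3]+np.array(s['position'])
    r=np.array(c['R']);t=np.array(c['t']); return K,r.T,-r.T@t
def pts(name,d,s=None):
    K,Rw,tw=pose(name,s); v,u=np.mgrid[:d.shape[0],:d.shape[1]]
    P=np.stack([(u-K[0,2])/K[0,0]*d,(v-K[1,2])/K[1,1]*d,d],-1)
    return P@Rw.T+tw
E
python3 - <<'E'
from h import *
for n in ['scene','side']:
    s,im,d=snap(n); save(n+'0.png',im); np.savez('/tmp/'+n,im=im,d=d)
    K,Rw,t=pose(n); print(n,K[0,0],t,Rw[:,2])
s=sense(); print(s); print(camera_info('wrist'))
E
```

```text
scene 478.19957358261036 [-0.05245909 -0.38153658  0.53577666] [ 0.61414316  0.61514534 -0.49439295]
side 509.8785317092991 [0.04817346 0.95291076 0.66999391] [ 0.40146888 -0.76301464 -0.506588  ]
{'clock': 0.1, 'q': array([-1.22699654e+00,  5.32963035e-02,  1.61417776e+00,  2.73068267e-05,
        1.47598193e+00, -1.18989793e-01]), 'joint_velocities': array([ 0.00141332, -0.00112421, -0.00284072, -0.00103836, -0.00179246,
       -0.00046404]), 'effort': array([ 1.32837981e-04, -3.94904602e+01, -3.71362102e+01, -1.13729486e-04,
        3.92274684e-03,  3.73242881e-05]), 'position': array([ 0.27885595, -0.55873232,  0.24116996]), 'tcp_rot': array([-3.05605698e+00, -7.20048964e-01,  2.85711974e-04]), 'contact_force': array([-0.56913179,  0.40288776,  0.41679164]), 'wrist_torque': array([0.03968609, 0.02627837, 0.00857763]), 'grasp_force': 0.0, 'grip_width': 0.08524854029904}
{'camera_matrix': array([[431.27630953,   0.        , 317.32414573],
       [  0.        , 431.27630953, 242.13705326],
       [  0.        ,   0.        ,   1.        ]]), 'tool_from_camera': array([[-4.77498433e-04, -9.64330698e-01, -2.64699976e-01,
         6.75370987e-02],
       [ 9.99999501e-01, -2.28070029e-04, -9.73038486e-04,
         4.73147053e-04],
       [ 8.77960751e-04, -2.64700308e-01,  9.64330325e-01,
        -1.32083851e-01],
       [ 0.00000000e+00,  0.00000000e+00,  0.00000000e+00,
         1.00000000e+00]])}
```

View pics/scene0.png

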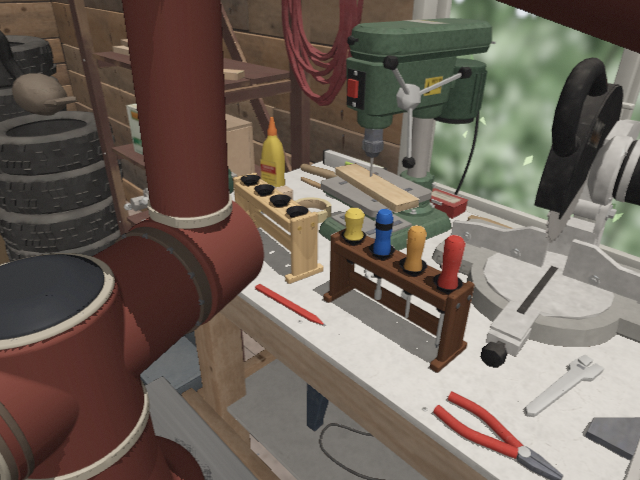

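View pics/side0.png

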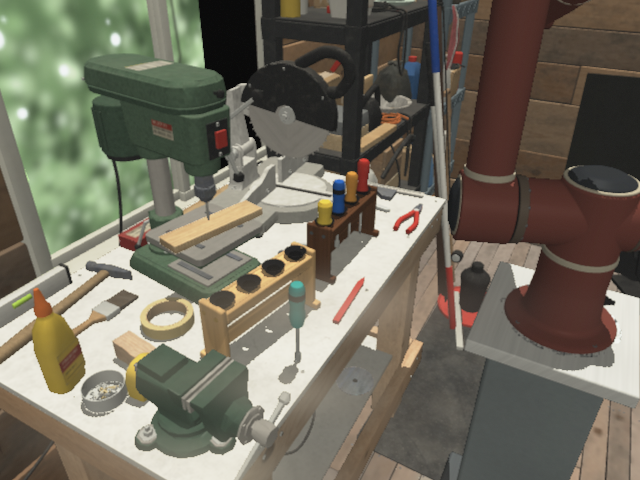

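The scene view shows yellow (354,225), blue (384,232), amber (416,250) and red (452,263) in the dark rack. The light rack's empty sleeves lie at about (250,180) to (298,212). In the side view, an unneeded teal driver stands at (297,305), in front of the light rack.

Run:
```python
from h import *
for n,box in [('scene',{'yel':(340,205,368,245),'blue':(372,205,396,260),'amb':(402,222,430,275),'red':(436,232,470,290)}),('side',{'yel':(314,195,336,228),'blue':(330,177,348,216),'amb':(344,170,360,206),'red':(356,156,372,194),'teal':(285,278,310,365)})]:
    z=np.load(f'/tmp/{n}.npz'); d=z['d'];im=z['im'];P=pts(n,d)
    hsv=cv2.cvtColor(im,cv2.COLOR_RGB2HSV)
    for k,(a,b,c,e) in box.items():
        m=np.zeros(d.shape,bool);m[b:e,a:c]=1
        m&=(hsv[...,1]>140)&(hsv[...,2]>90)&(d>0)&(P[...,2]>.12)&(P[...,2]<.24)
        Q=P[m]
        # circle fit of axis
        if k=='teal':
            Q=P[285:325,290:304].reshape(-1,3);Q=Q[Q[:,2]>.05]
        A=np.c_[Q[:,:2],np.ones(len(Q))]; 
        # fit centre with fixed radius
        from scipy.optimize import least_squares
        r={'yel':.0155,'blue':.0135,'amb':.014,'red':.0135,'teal':.0135}[k]
        _,_,c0=pose(n)
        v=Q.mean(0)[:2]-c0[:2]; x0=Q.mean(0)[:2]+v/np.linalg.norm(v)*.01
        s=least_squares(lambda x:np.hypot(*(Q[:,:2]-x).T)-r,x0,loss='soft_l1',f_scale=.002)
        print(n,k,len(Q),s.x.round(4),'z',np.percentile(Q[:,2],[2,98]).round(3))
    # sleeves: black points near z .137
    hs=(hsv[...,2]<70)&(d>0)&(P[...,2]>.131)&(P[...,2]<.143)&(P[...,0]>.3)&(P[...,0]<.9)
    nl,lab,st,ce=cv2.connectedComponentsWithStats(hs.astype(np.uint8))
    for i in range(1,nl):
        if st[i,4]>10:
            q=P[lab==i]; print('  rim',n,ce[i].round(0),st[i,4],q.min(0).round(3),q.max(0).round(3))
    w=(P[...,2]>.12)&(P[...,2]<.145)&(d>0)
    # obstacles height map
    for x in (0.3,.4,.5,.6,.7,.8,.9):
        row=[]
        for y in np.arange(-.5,.7,.1):
            mm=(abs(P[...,0]-x-.05)<.05)&(abs(P[...,1]-y-.05)<.05)&(d>0)
            row.append(int(1000*P[...,2][mm].max()) if mm.sum()>5 else -1)
        print('   x',x,row)
```

```text
scene yel 400 [0.496  0.0956] z [0.133 0.179]
scene blue 541 [0.4954 0.0318] z [0.132 0.204]
scene amb 694 [ 0.4952 -0.0317] z [0.132 0.199]
scene red 885 [ 0.4933 -0.0965] z [0.133 0.209]
  rim scene [32. 52.] 99 [0.604 2.43  0.131] [0.827 2.623 0.143]
  rim scene [ 9. 62.] 43 [0.512 2.257 0.131] [0.566 2.317 0.143]
  rim scene [88. 78.] 16 [0.66  1.646 0.132] [0.665 1.707 0.143]
  rim scene [254. 176.] 27 [0.523 0.406 0.131] [0.54  0.442 0.135]
  rim scene [247. 180.] 28 [0.497 0.4   0.131] [0.522 0.441 0.135]
  rim scene [263. 188.] 58 [0.485 0.336 0.131] [0.528 0.38  0.135]
  rim scene [279. 199.] 70 [0.476 0.274 0.131] [0.518 0.316 0.135]
  rim scene [296. 209.] 72 [0.465 0.22  0.131] [0.508 0.254 0.136]
  rim scene [349. 236.] 75 [0.473 0.074 0.131] [0.514 0.124 0.136]
  rim scene [380. 251.] 78 [0.473 0.009 0.131] [0.514 0.053 0.135]
  rim scene [412. 265.] 95 [ 0.471 -0.054  0.131] [ 0.514 -0.011  0.136]
  rim scene [440. 283.] 75 [ 0.47  -0.116  0.131] [ 0.502 -0.075  0.143]
  rim scene [460. 283.] 34 [ 0.488 -0.117  0.131] [ 0.513 -0.101  0.136]
   x 0.3 [-1, 12, 14, 14, 1,
[... 1234 characters left out ...]
 224.] 72 [0.477 0.075 0.131] [0.517 0.127 0.14 ]
  rim side [295. 251.] 127 [0.468 0.211 0.131] [0.509 0.254 0.139]
  rim side [273. 265.] 140 [0.478 0.274 0.131] [0.518 0.317 0.139]
  rim side [248. 279.] 127 [0.492 0.338 0.131] [0.529 0.378 0.139]
   x 0.3 [6, 14, 19, 19, 6, 10, 11, 12, 172, 5, 136, 136]
   x 0.4 [12, 18, 19, 213, 213, 208, 187, 140, 173, 140, 136, 136]
   x 0.5 [13, 17, 12, 441, 212, 208, 186, 139, 140, 139, 120, 103]
   x 0.6 [517, 11, 59, 447, 59, 49, 448, 449, 142, 42, 67, 96]
   x 0.7 [516, 82, 128, 416, 130, 103, 450, 450, 414, 28, 195, 198]
   x 0.8 [454, 50, 57, 383, 188, 50, 451, 450, 124, 26, 28, 27]
   x 0.9 [502, 51, 52, 319, 125, 17, 449, 449, 28, 50, 50, -1]
```

Run:
```python
from h import *
for n in ['scene','side']:
    z=np.load(f'/tmp/{n}.npz'); d=z['d'];im=z['im'];P=pts(n,d)
    hsv=cv2.cvtColor(im,cv2.COLOR_RGB2HSV)
    arm=((hsv[...,0]<6)|(hsv[...,0]>172))&(hsv[...,1]>100)&(hsv[...,2]<130)
    print(n,'min x per y bin(5cm from -.3), z bands .15-.25,.25-.35,.35-.5')
    for y in np.arange(-.3,.55,.05):
        r=[]
        for a,b in((.15,.25),(.25,.35),(.35,.5)):
            m=(d>0)&~arm&(P[...,1]>y)&(P[...,1]<y+.05)&(P[...,2]>a)&(P[...,2]<b)&(P[...,0]>.3)&(P[...,0]<1.1)
            r.append((round(float(np.percentile(P[...,0][m],1)),3),int(m.sum())) if m.sum()>5 else None)
        print(round(y,2),r)
s=sense();A=R.from_rotvec(s['tcp_rot']).as_matrix();print(A.round(3))
```

```text
scene min x per y bin(5cm from -.3), z bands .15-.25,.25-.35,.35-.5
-0.3 [(0.722, 18), (0.717, 12), None]
-0.25 [(0.703, 328), (0.698, 1936), None]
-0.2 [(0.607, 1185), (0.577, 4466), (0.561, 3807)]
-0.15 [(0.479, 659), (0.608, 490), (1.064, 264)]
-0.1 [(0.477, 114), (1.065, 53), (1.064, 332)]
-0.05 [(0.479, 559), None, None]
-0.0 [(0.48, 569), None, None]
0.05 [(0.479, 340), None, None]
0.1 [(0.481, 267), (0.697, 812), (0.61, 1473)]
0.15 [(0.824, 716), (0.652, 3426), (0.65, 4437)]
0.2 [(0.678, 924), (0.636, 1019), (0.626, 1677)]
0.25 [None, (0.646, 84), (0.646, 485)]
0.3 [None, None, None]
0.35 [(1.043, 17), None, (1.044, 476)]
0.4 [(1.043, 145), None, (1.043, 253)]
0.45 [(1.053, 16), None, (1.055, 321)]
0.5 [None, (0.955, 6), (0.956, 355)]
side min x per y bin(5cm from -.3), z bands .15-.25,.25-.35,.35-.5
-0.3 [None, None, None]
-0.25 [None, None, None]
-0.2 [(0.619, 1902), (0.585, 820), (0.564, 1207)]
-0.15 [(0.501, 930), (0.617, 2907), (0.645, 1356)]
-0.1 [(0.481, 159), None, (1.065, 554)]
-0.05 [(0.482, 260), None, None]
-0.0 [(0.482, 319), None, None]
0.05 [(0.48, 84), None, None]
0.1 [(0.483, 318), (0.696, 33), (0.61, 127)]
0.15 [(0.826, 74), (0.651, 12), (0.617, 793)]
0.2 [(0.681, 1442), (0.644, 1474), (0.628, 2267)]
0.25 [(0.69, 68), (0.649, 3090), (0.65, 6066)]
0.3 [None, None, None]
0.35 [(0.392, 634), (1.045, 420), (1.045, 141)]
0.4 [(1.045, 1057), (1.044, 424), None]
0.45 [(1.052, 37), None, None]
0.5 [None, None, None]
[[ 0.895  0.446 -0.001]
 [ 0.446 -0.895  0.002]
 [ 0.    -0.002 -1.   ]]
```

>>> servo_tool([
  [[0,0,-40,0,0,-7],[0,0,-80,0,0,-14],[35,-15,-115,0,0,-21],[60,-45,-118,0,0,-28],[90,-75,-118,0,0,-35],[120,-105,-118,0,0,-42],[150,-135,-118,0,0,-49],[180,-165,-118,0,0,-56],[210,-195,-118,0,0,-63],[240,-225,-118,0,0,-63.5],[270,-255,-118,0,0,-63.5],[300,-290,-118,0,0,-63.5]],
], claw=1, force=60)

```text
clock: 1.1
position: [0.4143, -0.1781, 0.3598]
tcp_rot: [-2.221, -2.221, -0.0]
contact_force: [0.8, -0.0, 0.6]
grip_width: 0.0847
grasp_force: 0.0
```

```bash
cat >> h.py <<'E'
def go(x,y,z,h=90):
    s=sense();A=R.from_rotvec(s['tcp_rot']).as_matrix()
    hh=np.radians(h);X=np.array([np.cos(hh),np.sin(hh),0]);Z=np.array([0,0,-1.]);B=np.c_[X,np.cross(Z,X),Z]
    print('t',round(s['clock'],2),'pos',(s['position']*1000).round(1),'shift',(A.T@(np.array([x,y,z])-s['position'])*1000).round(1),'turn',np.degrees(R.from_matrix(A.T@B).as_rotvec()).round(2))
E
python3 -c "
from h import *
go(.45,0,.36)"
```

```text
t 1.1 pos [ 414.3 -178.1  359.8] shift [178.1  35.7  -0.2] turn [-0.01 -0.02 -0.  ]
```

>>> servo_tool([
  [[40,8,0,0,0,0],[80,16,0,0,0,0],[120,24,0,0,0,0],[150,30,0,0,0,0],[170,35,0,0,0,0],[178,36,0,0,0,0],[178,36,0,0,0,0],[178,36,0,0,0,0]],
])

```text
clock: 1.77
position: [0.45, -0.0024, 0.36]
tcp_rot: [-2.221, -2.222, 0.001]
contact_force: [0.2, 0.1, -0.0]
grip_width: 0.0854
grasp_force: 0.0
```

```bash
python3 -c "
from h import *
s,im,d=snap('wrist'); save('w1.png',im); np.savez('/tmp/w1',im=im,d=d,**s); print(s['position'],s['joint_velocities'].max(),s['q'])"
```

```text
[ 0.44999699 -0.00240435  0.35995784] 0.0013946419165229778 [-1.70582843e-01 -4.18586482e-01  1.83232971e+00 -6.76636008e-04
  1.72848065e+00 -1.71322289e-01]
```

View pics/w1.png

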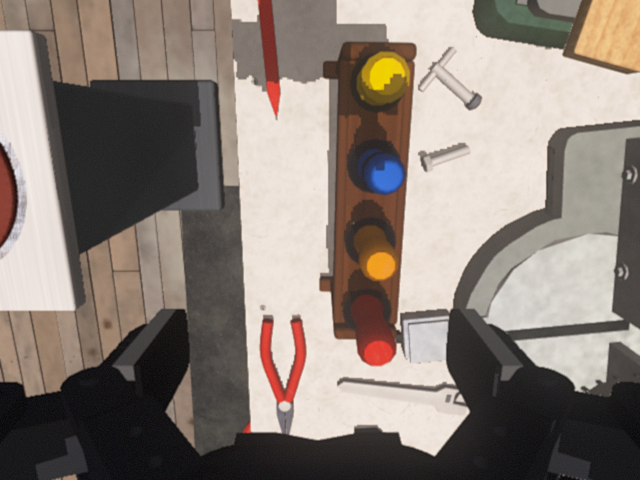

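The wrist view shows the handle tops at about yellow (386,75), blue (383,174), amber (380,266) and red (377,350). I'll locate them by depth.

Run:
```python
from h import *
z=np.load('/tmp/w1.npz'); P=pts('wrist',z['d'],z); hsv=cv2.cvtColor(z['im'],cv2.COLOR_RGB2HSV)
for k,y in dict(yel=.094,blue=.03,amb=-.034,red=-.097).items():
    m=(abs(P[...,0]-.495)<.03)&(abs(P[...,1]-y)<.03)&(P[...,2]>.14)&(hsv[...,1]>120)&(hsv[...,2]>80)
    Q=P[m]; top=Q[:,2].max(); T=Q[Q[:,2]>np.percentile(Q[:,2],98)-.012]
    (c,r)=cv2.minEnclosingCircle(T[:,:2].astype(np.float32)*1000)
    print(k,len(Q),len(T),'top',round(float(top),4),'mec',np.round(c,1),round(r,1),'mid',((T.min(0)+T.max(0))/2).round(4))
```

```text
yel 2087 1960 top 0.1862 mec [497.1  95.2] 16.9 mid [0.4972 0.0953 0.1798]
blue 1102 1102 top 0.208 mec [495.4  31.7] 13.1 mid [0.4954 0.0317 0.2017]
amb 1648 1174 top 0.2028 mec [495.5 -32.5] 14.4 mid [ 0.4953 -0.0323  0.1963]
red 2006 1110 top 0.2121 mec [494.3 -95.4] 14.2 mid [ 0.4943 -0.0944  0.2057]
```

>>> servo_tool([
  [[40,0,0,0,0,0],[80,0,0,0,0,0],[120,0,0,0,0,0],[160,0,0,0,0,0],[200,0,0,0,0,0],[240,0,0,0,0,0],[275,0,0,0,0,0],[300,0,0,0,0,0],[312,0,0,0,0,0],[312,0,0,0,0,0],[312,0,0,0,0,0]],
])

```text
clock: 2.73
position: [0.4506, 0.3088, 0.36]
tcp_rot: [2.222, 2.22, -0.002]
contact_force: [-0.3, 0.3, 0.7]
grip_width: 0.0854
grasp_force: 0.0
```

```bash
python3 -c "
from h import *
s,im,d=snap('wrist'); save('w2.png',im); np.savez('/tmp/w2',im=im,d=d,**s); print(s['position'])
P=pts('wrist',d,s)
hsv=cv2.cvtColor(im,cv2.COLOR_RGB2HSV)
m=(P[...,2]>.128)&(P[...,2]<.146)&(d>0)&(hsv[...,2]<80)&(P[...,0]>.42)&(P[...,0]<.58)
n,lab,st,ce=cv2.connectedComponentsWithStats(m.astype(np.uint8))
for i in range(1,n):
    if st[i,4]>60:
        Q=P[lab==i]; c,r=cv2.minEnclosingCircle(Q[:,:2].astype(np.float32)*1000); print(ce[i].round(),st[i,4],np.round(c,1),round(r,1),Q[:,2].max().round(4))
"
```

```text
[0.45063976 0.30875208 0.3600243 ]
[406.  60.] 1685 [518.8 422. ] 21.5 0.1389
[390. 144.] 1432 [508.6 359.1] 21.3 0.1394
[374. 222.] 1198 [498.4 296. ] 21.0 0.1384
[360. 293.] 1060 [488.2 232.4] 21.5 0.1384
[364. 406.] 799 [496.8 109.5] 31.0 0.145
```

View pics/w2.png

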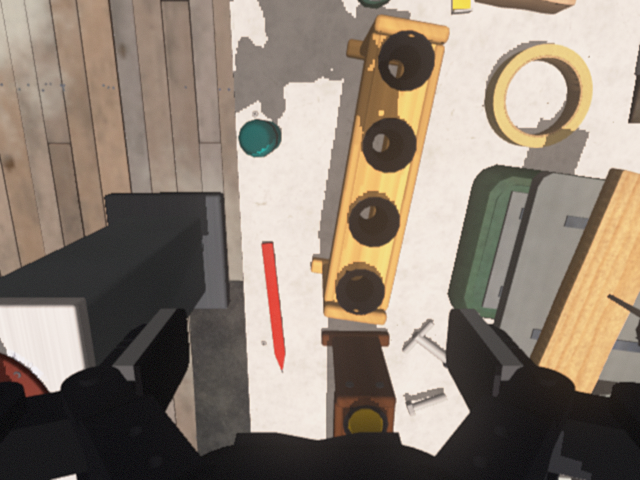

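Teal nut driver stands at (260,138) → not in the way. Sleeves measured: S1 (.5188,.4220), S2 (.5086,.3591), S3 (.4984,.2960), S4 (.4882,.2324). I'll take red first.

>>> servo_tool([
  [[-40,0,0,0,0,0],[-80,5,0,0,0,0],[-120,10,0,0,0,0],[-160,15,0,0,0,0],[-200,20,0,0,0,0],[-240,25,0,0,0,0],[-280,30,0,0,0,0],[-320,35,0,0,0,0],[-360,40,0,0,0,0],[-390,43.5,0,0,0,0],[-404,43.5,0,0,0,0],[-404,43.5,0,0,0,0]],
])

```text
clock: 3.78
position: [0.4926, -0.0985, 0.3602]
tcp_rot: [2.229, 2.213, -0.002]
contact_force: [-0.2, -0.3, 0.1]
grip_width: 0.0853
grasp_force: 0.0
```

```bash
python3 -c "
from h import *
go(.4942,-.0955,.161)"
```

```text
t 3.78 pos [492.6 -98.5 360.2] shift [  3.3   1.7 199.2] turn [-0.03  0.07 -0.41]
```

>>> servo_tool([
  [[3.3,1.7,20,0,0,-0.4],[3.3,1.7,55,0,0,-0.4],[3.3,1.7,90,0,0,-0.4],[3.3,1.7,115,0,0,-0.4],[3.3,1.7,125,0,0,-0.4],[3.3,1.7,130,0,0,-0.4],[3.3,1.7,130,0,0,-0.4]],
])

```text
clock: 4.37
position: [0.495, -0.0908, 0.2302]
tcp_rot: [-2.214, -2.229, 0.0]
contact_force: [-0.2, -0.7, 0.9]
grip_width: 0.0855
grasp_force: 0.0
```

```bash
python3 -c "
from h import *
go(.4942,-.0955,.161)"
```

```text
t 4.37 pos [495.  -90.8 230.2] shift [-4.7 -0.8 69.2] turn [-0.03 -0.01  0.39]
```

>>> servo_tool([
  [[-4,-0.8,10,0,0,0.4],[-4,-0.8,25,0,0,0.4],[-4,-0.8,40,0,0,0.4],[-4,-0.8,55,0,0,0.4],[-4,-0.8,64,0,0,0.4],[-4,-0.8,69,0,0,0.4],[-4,-0.8,69,0,0,0.4],[-4,-0.8,69,0,0,0.4],[-4,-0.8,69,0,0,0.4]],
])

```text
clock: 5.12
position: [0.4954, -0.0951, 0.1627]
tcp_rot: [2.22, 2.22, 0.002]
contact_force: [-0.4, 0.1, 0.3]
grip_width: 0.0856
grasp_force: 0.0
```

>>> servo_tool([
  [[0,0,0,0,0,0],[0,0,0,0,0,0],[0,0,0,0,0,0],[0,0,0,0,0,0],[0,0,0,0,0,0],[0,0,0,0,0,0],[0,0,0,0,0,0],[0,0,0,0,0,0],[0,0,0,0,0,0]],
], claw=0, force=60)

```text
clock: 5.87
position: [0.4947, -0.0948, 0.1615]
tcp_rot: [2.221, 2.222, 0.0]
contact_force: [-0.9, 0.1, 0.9]
grip_width: 0.0251
grasp_force: 58.4
```

>>> servo_tool([
  [[0,0,-12,0,0,0],[0,0,-35,0,0,0],[0,0,-70,0,0,0],[0,0,-105,0,0,0],[0,0,-140,0,0,0],[0,0,-175,0,0,0],[0,0,-205,0,0,0],[0,0,-220,0,0,0],[10,0,-224,0,0,0],[35,-1,-224,0,0,0],[70,-2,-224,0,0,0],[105,-3,-224,0,0,0]],
])

```text
clock: 6.87
position: [0.4907, 0.0116, 0.3828]
tcp_rot: [-2.221, -2.217, 0.003]
contact_force: [0.9, 1.0, -0.5]
grip_width: 0.0253
grasp_force: 59.0
```

>>> servo_tool([
  [[35,-1,0,0,0,0],[70,-2,0,0,0,0],[105,-3,0,0,0,0],[140,-3,0,0,0,0],[170,-3,0,0,0,0],[195,-3,0,0,0,0],[212,-3,0,0,0,0],[222,-3,0,0,0,0],[222,-3,0,0,0,0],[222,-3,0,0,0,0],[222,-3,0,0,0,0],[222,-3,0,0,0,0]],
])

```text
clock: 7.87
position: [0.4886, 0.2313, 0.3851]
tcp_rot: [2.223, 2.22, -0.001]
contact_force: [0.6, -0.6, -0.3]
grip_width: 0.0254
grasp_force: 59.0
```

```bash
python3 -c "
from h import *
go(.4885,.2329,.161)
s,im,d=snap('side');a=im[150:350,200:400];save('s1.png',cv2.resize(a,(600,600)))"
```

```text
t 7.87 pos [488.6 231.3 385.1] shift [  1.7  -0.  224.1] turn [-0.02  0.02 -0.07]
```

View pics/s1.png

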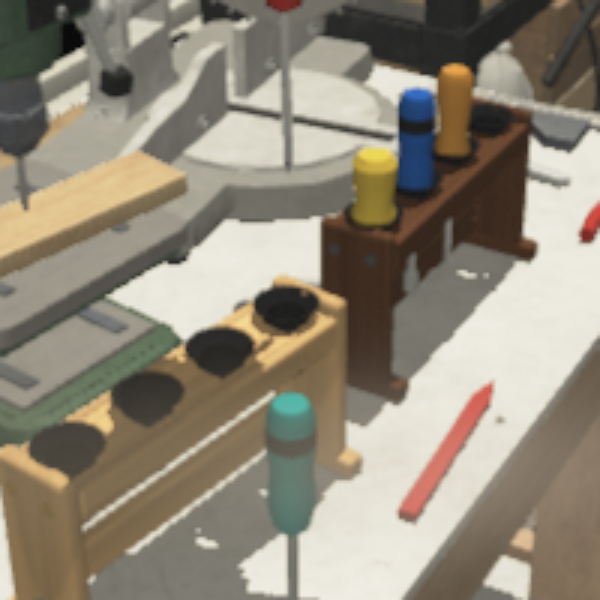

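Red hangs upright with its tip (288,168) right above the rightmost sleeve (287,308). Lowering it.

>>> servo_tool([
  [[0.7,0,30,0,0,0],[0.7,0,65,0,0,0],[0.7,0,95,0,0,0],[0.7,0,125,0,0,0],[0.7,0,150,0,0,0],[0.7,0,175,0,0,0],[0.7,0,195,0,0,0],[0.7,0,210,0,0,0],[0.7,0,218,0,0,0],[0.7,0,222,0,0,0],[0.7,0,222,0,0,0],[0.7,0,222,0,0,0]],
])

```text
clock: 8.92
position: [0.4891, 0.2329, 0.1643]
tcp_rot: [2.221, 2.221, 0.002]
contact_force: [-0.5, 0.5, -0.5]
grip_width: 0.0253
grasp_force: 59.3
```

>>> servo_tool([
  [[0,0,0,0,0,0],[0,0,0,0,0,0],[0,0,0,0,0,0],[0,0,0,0,0,0],[0,0,0,0,0,0],[0,0,0,0,0,0],[0,0,0,0,0,0],[0,0,0,0,0,0]],
], claw=1)

```text
clock: 9.58
position: [0.4885, 0.2329, 0.1633]
tcp_rot: [-2.221, -2.222, 0.0]
contact_force: [-0.4, 0.4, 0.3]
grip_width: 0.0855
grasp_force: 0.0
```

>>> servo_tool([
  [[0,0,-15,0,0,0],[0,0,-45,0,0,0],[0,0,-80,0,0,0],[0,0,-110,0,0,0],[-15,0,-125,0,0,0],[-50,1,-130,0,0,0],[-88,2,-130,0,0,0],[-126,3,-130,0,0,0],[-164,4,-130,0,0,0],[-202,5,-130,0,0,0],[-235,6,-130,0,0,0],[-256,6.8,-130,0,0,0]],
])

```text
clock: 10.58
position: [0.4951, -0.0259, 0.2934]
tcp_rot: [2.223, 2.219, -0.001]
contact_force: [-0.2, 0.3, 0.6]
grip_width: 0.0851
grasp_force: 0.0
```

>>> servo_tool([
  [[-9.7,0,0,0,0,0],[-9.7,0,10,0,0,0],[-9.7,0,30,0,0,0],[-9.7,0,60,0,0,0],[-9.7,0,90,0,0,0],[-9.7,0,112,0,0,0],[-9.7,0,125,0,0,0],[-9.7,0,132,0,0,0],[-9.7,0,132,0,0,0],[-9.7,0,132,0,0,0]],
])

```text
clock: 11.42
position: [0.496, -0.0323, 0.1621]
tcp_rot: [2.22, 2.222, 0.001]
contact_force: [0.4, 0.4, 0.9]
grip_width: 0.0855
grasp_force: 0.0
```

Run:
```python
from h import *
go(.4953,-.0328,.161)
s,im,d=snap('side');save('s2.png',cv2.resize(im[150:350,200:400],(600,600)));P=pts('side',d);hsv=cv2.cvtColor(im,cv2.COLOR_RGB2HSV)
m=(d>0)&(abs(P[...,0]-.488)<.04)&(abs(P[...,1]-.232)<.04)&(P[...,2]>.14)&(hsv[...,1]>140)
Q=P[m];print(len(Q),Q.min(0),Q.max(0))
```

```text
t 11.42 pos [496.  -32.3 162.1] shift [-0.5 -0.7  1.1] turn [0.06 0.   0.06]
427 [0.46975041 0.22137308 0.14054201] [0.50086309 0.24603786 0.21158414]
```

View pics/s2.png

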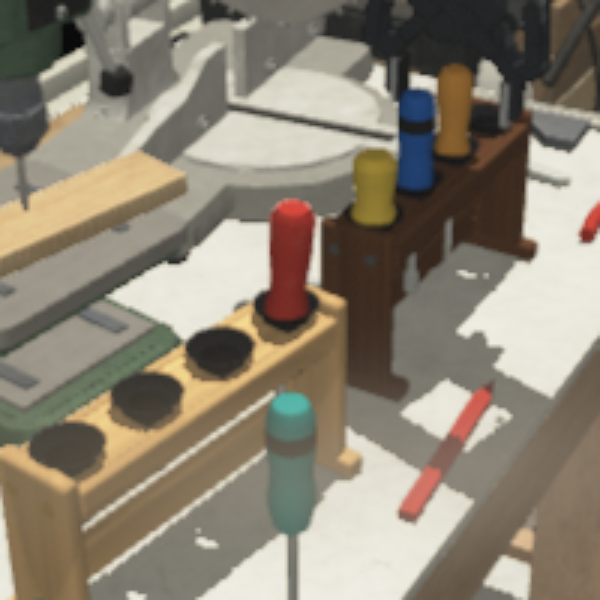

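Red is seated in the rightmost sleeve at (290,260), its top at the same height as before. The jaws now straddle amber.

>>> servo_tool([
  [[0,0,0,0,0,0],[0,0,0,0,0,0],[0,0,0,0,0,0],[0,0,0,0,0,0],[0,0,0,0,0,0],[0,0,0,0,0,0],[0,0,0,0,0,0],[0,0,0,0,0,0],[0,0,0,0,0,0]],
], claw=0)

```text
clock: 12.22
position: [0.4953, -0.0328, 0.1616]
tcp_rot: [-2.221, -2.222, 0.0]
contact_force: [-2.7, -0.8, 4.7]
grip_width: 0.027
grasp_force: 58.9
```

>>> servo_tool([
  [[0,0,-12,0,0,0],[0,0,-35,0,0,0],[0,0,-70,0,0,0],[0,0,-105,0,0,0],[0,0,-140,0,0,0],[0,0,-175,0,0,0],[0,0,-200,0,0,0],[0,0,-210,0,0,0],[10,0,-210,0,0,0],[35,0,-210,0,0,0],[70,1,-210,0,0,0],[105,1.5,-210,0,0,0]],
])

```text
clock: 13.22
position: [0.496, 0.0736, 0.3682]
tcp_rot: [-2.221, -2.217, 0.004]
contact_force: [0.4, 0.3, 0.3]
grip_width: 0.0273
grasp_force: 59.4
```

>>> servo_tool([
  [[35,0,0,0,0,0],[70,1,0,0,0,0],[105,1,0,0,0,0],[140,1,0,0,0,0],[170,1,0,0,0,0],[195,1,0,0,0,0],[213,1,0,0,0,0],[223.5,1,0,0,0,0],[223.5,1,0,0,0,0],[223.5,1,0,0,0,0],[223.5,1,0,0,0,0]],
])

```text
clock: 14.13
position: [0.4977, 0.2949, 0.3704]
tcp_rot: [-2.222, -2.221, 0.002]
contact_force: [1.0, -0.4, -0.9]
grip_width: 0.0265
grasp_force: 59.4
```

```bash
python3 -c "
from h import *
go(.4984,.2962,.163)"
```

```text
t 14.13 pos [497.7 294.9 370.4] shift [  1.5   1.  207.4] turn [-0.07  0.05 -0.03]
```

>>> servo_tool([
  [[0.6,0.8,30,0,0,0],[0.6,0.8,60,0,0,0],[0.6,0.8,90,0,0,0],[0.6,0.8,118,0,0,0],[0.6,0.8,142,0,0,0],[0.6,0.8,165,0,0,0],[0.6,0.8,183,0,0,0],[0.6,0.8,196,0,0,0],[0.6,0.8,203,0,0,0],[0.6,0.8,207,0,0,0],[0.6,0.8,207,0,0,0],[0.6,0.8,207,0,0,0]],
])

```text
clock: 15.13
position: [0.4992, 0.2961, 0.1654]
tcp_rot: [2.221, 2.221, 0.001]
contact_force: [-0.2, -1.4, -0.8]
grip_width: 0.0272
grasp_force: 59.5
```

>>> servo_tool([
  [[0,0,0,0,0,0],[0,0,0,0,0,0],[0,0,0,0,0,0],[0,0,0,0,0,0],[0,0,0,0,0,0],[0,0,0,0,0,0],[0,0,0,0,0,0],[0,0,0,0,0,0]],
], claw=1)

```text
clock: 15.8
position: [0.4986, 0.2964, 0.1643]
tcp_rot: [-2.221, -2.222, 0.0]
contact_force: [0.5, -0.4, -0.7]
grip_width: 0.0854
grasp_force: 0.0
```

>>> servo_tool([
  [[0,0,-15,0,0,0],[0,0,-45,0,0,0],[0,0,-80,0,0,0],[0,0,-110,0,0,0],[-15,0,-125,0,0,0],[-50,-1,-130,0,0,0],[-88,-1,-130,0,0,0],[-126,-2,-130,0,0,0],[-164,-2,-130,0,0,0],[-202,-3,-130,0,0,0],[-235,-3,-130,0,0,0],[-256,-3,-130,0,0,0]],
])

```text
clock: 16.8
position: [0.4954, 0.0376, 0.2944]
tcp_rot: [2.223, 2.219, -0.0]
contact_force: [-0.9, -0.6, 1.1]
grip_width: 0.0856
grasp_force: 0.0
```

>>> servo_tool([
  [[-9,0,0,0,0,0],[-9,0,10,0,0,0],[-9,0,30,0,0,0],[-9,0,60,0,0,0],[-9,0,90,0,0,0],[-9,0,112,0,0,0],[-9,0,125,0,0,0],[-9,0,133,0,0,0],[-9,0,133,0,0,0],[-9,0,133,0,0,0]],
])

```text
clock: 17.63
position: [0.4961, 0.0318, 0.162]
tcp_rot: [2.22, 2.222, 0.001]
contact_force: [0.5, -0.1, 0.5]
grip_width: 0.0856
grasp_force: 0.0
```

Run:
```python
from h import *
go(.4957,.0314,.161)
s,im,d=snap('side');save('s3.png',cv2.resize(im[150:350,200:400],(600,600)));P=pts('side',d);hsv=cv2.cvtColor(im,cv2.COLOR_RGB2HSV)
m=(d>0)&(abs(P[...,0]-.498)<.04)&(abs(P[...,1]-.296)<.03)&(P[...,2]>.145)&(hsv[...,1]>140)
Q=P[m];print(len(Q),Q.min(0),Q.max(0))
```

```text
t 17.63 pos [496.1  31.8 162. ] shift [-0.4 -0.5  1. ] turn [ 0.05 -0.01  0.06]
379 [0.48615354 0.29067809 0.14516079] [0.5100804  0.3118507  0.20412518]
```

View pics/s3.png

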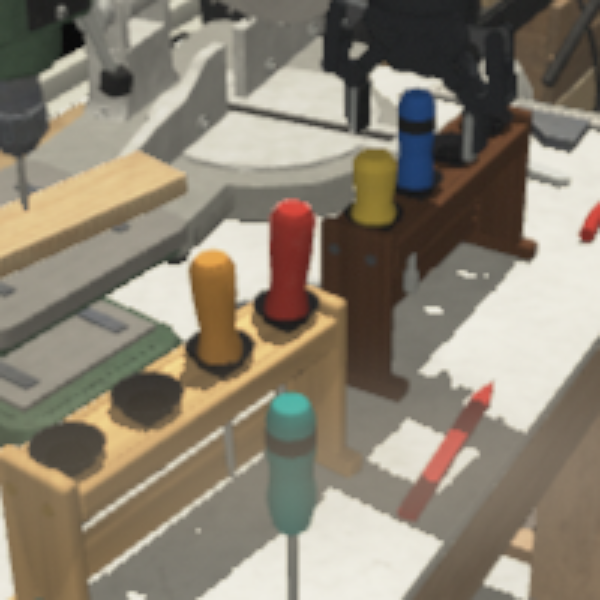

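Amber is seated in the second sleeve from the right, at (214,310). The jaws now straddle blue.

>>> servo_tool([
  [[0,0,0,0,0,0],[0,0,0,0,0,0],[0,0,0,0,0,0],[0,0,0,0,0,0],[0,0,0,0,0,0],[0,0,0,0,0,0],[0,0,0,0,0,0],[0,0,0,0,0,0],[0,0,0,0,0,0]],
], claw=0)

```text
clock: 18.43
position: [0.4958, 0.0313, 0.1616]
tcp_rot: [2.221, 2.221, 0.0]
contact_force: [0.2, 0.2, 1.3]
grip_width: 0.0272
grasp_force: 58.8
```

>>> servo_tool([
  [[0,0,-12,0,0,0],[0,0,-35,0,0,0],[0,0,-70,0,0,0],[0,0,-105,0,0,0],[0,0,-140,0,0,0],[0,0,-175,0,0,0],[0,0,-200,0,0,0],[0,0,-210,0,0,0],[10,0,-210,0,0,0],[35,1,-210,0,0,0],[70,3,-210,0,0,0],[105,4,-210,0,0,0]],
])

```text
clock: 19.43
position: [0.4987, 0.1376, 0.3682]
tcp_rot: [-2.221, -2.218, 0.005]
contact_force: [0.1, -0.6, -0.7]
grip_width: 0.0273
grasp_force: 60.7
```

>>> servo_tool([
  [[35,1,0,0,0,0],[70,2,0,0,0,0],[105,4,0,0,0,0],[140,6,0,0,0,0],[170,8,0,0,0,0],[195,9,0,0,0,0],[213,9,0,0,0,0],[222.7,9,0,0,0,0],[222.7,9,0,0,0,0],[222.7,9,0,0,0,0],[222.7,9,0,0,0,0]],
])

```text
clock: 20.35
position: [0.5084, 0.3582, 0.3704]
tcp_rot: [-2.222, -2.221, 0.003]
contact_force: [0.9, 0.2, -1.8]
grip_width: 0.027
grasp_force: 60.7
```

```bash
python3 -c "
from h import *
go(.5086,.3591,.163)"
```

```text
t 20.35 pos [508.4 358.2 370.4] shift [  1.2   0.4 207.4] turn [-0.07  0.06 -0.03]
```

>>> servo_tool([
  [[0.4,0,30,0,0,0],[0.4,0,60,0,0,0],[0.4,0,90,0,0,0],[0.4,0,118,0,0,0],[0.4,0,142,0,0,0],[0.4,0,165,0,0,0],[0.4,0,183,0,0,0],[0.4,0,196,0,0,0],[0.4,0,203,0,0,0],[0.4,0,207,0,0,0],[0.4,0,207,0,0,0],[0.4,0,207,0,0,0]],
])

```text
clock: 21.35
position: [0.5092, 0.3595, 0.1656]
tcp_rot: [2.221, 2.221, 0.003]
contact_force: [0.7, -1.0, -1.4]
grip_width: 0.0268
grasp_force: 60.8
```

>>> servo_tool([
  [[0,0,0,0,0,0],[0,0,0,0,0,0],[0,0,0,0,0,0],[0,0,0,0,0,0],[0,0,0,0,0,0],[0,0,0,0,0,0],[0,0,0,0,0,0],[0,0,0,0,0,0]],
], claw=1)

```text
clock: 22.02
position: [0.5085, 0.3595, 0.1643]
tcp_rot: [-2.221, -2.222, 0.0]
contact_force: [0.0, 0.4, -0.4]
grip_width: 0.0858
grasp_force: 0.0
```

>>> servo_tool([
  [[0,0,-15,0,0,0],[0,0,-45,0,0,0],[0,0,-80,0,0,0],[0,0,-110,0,0,0],[-15,0,-125,0,0,0],[-50,-2,-130,0,0,0],[-88,-4,-130,0,0,0],[-126,-6,-130,0,0,0],[-164,-8,-130,0,0,0],[-202,-10,-130,0,0,0],[-235,-11.5,-130,0,0,0],[-256,-11.5,-130,0,0,0]],
])

```text
clock: 23.02
position: [0.4967, 0.1008, 0.2945]
tcp_rot: [2.223, 2.219, -0.0]
contact_force: [1.2, 0.3, 0.2]
grip_width: 0.0855
grasp_force: 0.0
```

>>> servo_tool([
  [[-8.5,0,0,0,0,0],[-8.5,0,10,0,0,0],[-8.5,0,30,0,0,0],[-8.5,0,60,0,0,0],[-8.5,0,90,0,0,0],[-8.5,0,115,0,0,0],[-8.5,0,130,0,0,0],[-8.5,0,140,0,0,0],[-8.5,0,140,0,0,0],[-8.5,0,140,0,0,0]],
])

```text
clock: 23.85
position: [0.4971, 0.0958, 0.1541]
tcp_rot: [-2.219, -2.222, 0.0]
contact_force: [0.1, 0.2, -0.3]
grip_width: 0.0856
grasp_force: 0.0
```

Run:
```python
from h import *
go(.497,.095,.154)
s,im,d=snap('side');save('s4.png',cv2.resize(im[150:350,200:400],(600,600)));P=pts('side',d);hsv=cv2.cvtColor(im,cv2.COLOR_RGB2HSV)
m=(d>0)&(abs(P[...,0]-.508)<.04)&(abs(P[...,1]-.359)<.03)&(P[...,2]>.145)&(hsv[...,1]>140)
Q=P[m];print(len(Q),Q.min(0),Q.max(0))
```

```text
t 23.85 pos [497.1  95.8 154.1] shift [-0.8 -0.1  0.1] turn [-0.04 -0.02  0.08]
245 [0.49502006 0.35304895 0.16111793] [0.51894011 0.37406148 0.20772257]
```

View pics/s4.png

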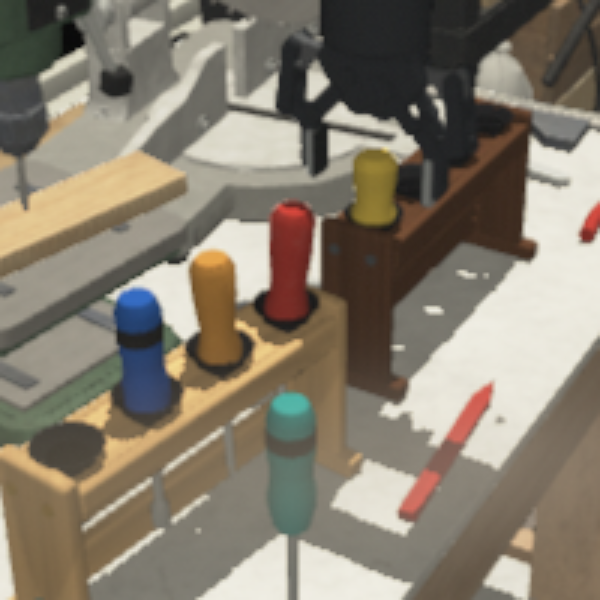

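Blue is seated at (145,350) and the jaws straddle yellow.

>>> servo_tool([
  [[0,0,0,0,0,0],[0,0,0,0,0,0],[0,0,0,0,0,0],[0,0,0,0,0,0],[0,0,0,0,0,0],[0,0,0,0,0,0],[0,0,0,0,0,0],[0,0,0,0,0,0],[0,0,0,0,0,0]],
], claw=0)

```text
clock: 24.65
position: [0.4973, 0.0949, 0.1549]
tcp_rot: [2.221, 2.221, 0.001]
contact_force: [-2.4, -0.1, 4.0]
grip_width: 0.0303
grasp_force: 59.1
```

>>> servo_tool([
  [[0,0,-12,0,0,0],[0,0,-35,0,0,0],[0,0,-70,0,0,0],[0,0,-105,0,0,0],[0,0,-140,0,0,0],[0,0,-175,0,0,0],[0,0,-200,0,0,0],[0,0,-215,0,0,0],[10,0,-215,0,0,0],[35,2,-215,0,0,0],[70,4,-215,0,0,0],[105,7,-215,0,0,0]],
])

```text
clock: 25.65
position: [0.5033, 0.2012, 0.3666]
tcp_rot: [-2.221, -2.218, 0.004]
contact_force: [0.5, 0.2, -1.1]
grip_width: 0.0308
grasp_force: 59.4
```

>>> servo_tool([
  [[35,3,0,0,0,0],[70,6,0,0,0,0],[105,9,0,0,0,0],[140,12,0,0,0,0],[170,14,0,0,0,0],[195,15,0,0,0,0],[212,15,0,0,0,0],[221.5,15,0,0,0,0],[221.5,15,0,0,0,0],[221.5,15,0,0,0,0],[221.5,15,0,0,0,0]],
])

```text
clock: 26.57
position: [0.519, 0.4206, 0.3685]
tcp_rot: [2.222, 2.221, -0.002]
contact_force: [0.1, 0.4, 0.2]
grip_width: 0.0305
grasp_force: 59.4
```

```bash
python3 -c "
from h import *
go(.5188,.4220,.156)"
```

```text
t 26.57 pos [519.  420.6 368.5] shift [  1.6   0.  212.5] turn [-0.05  0.06 -0.03]
```

>>> servo_tool([
  [[0.7,-0.4,30,0,0,0],[0.7,-0.4,60,0,0,0],[0.7,-0.4,90,0,0,0],[0.7,-0.4,120,0,0,0],[0.7,-0.4,145,0,0,0],[0.7,-0.4,168,0,0,0],[0.7,-0.4,187,0,0,0],[0.7,-0.4,200,0,0,0],[0.7,-0.4,208,0,0,0],[0.7,-0.4,212,0,0,0],[0.7,-0.4,212,0,0,0],[0.7,-0.4,212,0,0,0]],
])

```text
clock: 27.57
position: [0.5194, 0.4224, 0.1587]
tcp_rot: [2.221, 2.221, 0.003]
contact_force: [0.7, -0.1, -0.8]
grip_width: 0.0308
grasp_force: 59.4
```

>>> servo_tool([
  [[0,0,0,0,0,0],[0,0,0,0,0,0],[0,0,0,0,0,0],[0,0,0,0,0,0],[0,0,0,0,0,0],[0,0,0,0,0,0],[0,0,0,0,0,0],[0,0,0,0,0,0]],
], claw=1)

```text
clock: 28.23
position: [0.5186, 0.4221, 0.1572]
tcp_rot: [-2.221, -2.222, 0.0]
contact_force: [0.7, -0.3, -0.3]
grip_width: 0.0853
grasp_force: 0.0
```

>>> servo_tool([
  [[0,0,-15,0,0,0],[0,0,-45,0,0,0],[0,0,-80,0,0,0],[0,0,-115,0,0,0],[-15,-10,-150,0,0,0],[-40,-25,-180,0,0,0],[-70,-45,-200,0,0,0],[-100,-60,-204,0,0,0],[-110,-68,-204,0,0,0],[-110,-68,-204,0,0,0],[-110,-68,-204,0,0,0],[-110,-68,-204,0,0,0]],
])

```text
clock: 29.23
position: [0.4509, 0.3125, 0.3614]
tcp_rot: [-2.221, -2.222, -0.0]
contact_force: [0.6, 0.3, -0.9]
grip_width: 0.0852
grasp_force: 0.0
```

Run:
```python
from h import *
s,im,d=snap('wrist');save('w5.png',im);P=pts('wrist',d,s);hsv=cv2.cvtColor(im,cv2.COLOR_RGB2HSV)
for k,(x,y) in dict(yel=(.5188,.422),blue=(.5086,.3591),amb=(.4984,.296),red=(.4882,.2324)).items():
    m=(d>0)&(np.hypot(P[...,0]-x,P[...,1]-y)<.03)&(P[...,2]>.15)&(hsv[...,1]>120)&(hsv[...,2]>80)
    Q=P[m];T=Q[Q[:,2]>Q[:,2].max()-.014];c,r=cv2.minEnclosingCircle(T[:,:2].astype(np.float32)*1000)
    print(k,Q[:,2].max().round(4),np.round(c,1)-[x*1000,y*1000],round(r,1))
```

```text
yel 0.1858 [-0.2 -2.1] 17.0
blue 0.2072 [ 2.4 -1.1] 12.3
amb 0.4123 [10.6 26.3] 5.2
red 0.2101 [-4.  -2.2] 15.0
```

View pics/w5.png

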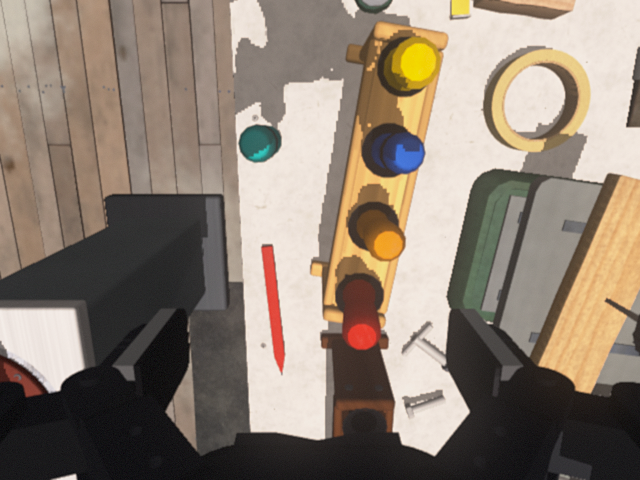

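All four stand in the light rack in the original order: yellow (412,63), blue (402,153), amber (383,238) and red (362,325). They are centred, at seated height, and the gripper is clear.

```bash
python3 -c "
from h import *
print(close_job())"
```

```text
the job is handed in; nothing more can be done
None
```

All four drivers now stand upright and released in the new rack in their original order (stubby yellow, blue nut driver, amber, red, left to right), each at its seated height. The job was handed in at about 29 s; no verdict came back.

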